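Pair the wireless mouse

ROBOT

A 6-joint arm with a two-finger parallel gripper is mounted at the origin on the work surface. World frame = base frame: x ahead of the robot, y to its left, z up, the work surface at z = 0. Lengths are in m, angles in rad, forces in N, time in s.
With the tool pointing down it reaches from about 0.35 to 0.775 m from the base axis. Payload 5.5 kg.
Tool frame: the origin (TCP) lies at the very end of the fingers, on their centre line; the grasp point (between the pads) lies 19 mm behind it; z points along the fingers, y is the line along which they close (so a half turn about z gives the same grasp; the last joint's range is limited). The gripper opens to 85 mm and grips with 20 to 120 N. Pads are 22 mm wide; open, the fingers measure 114 mm over their backs; the gripper's body (76 mm by 85 mm) begins 54 mm behind the grasp point. The pads swing forward as they close: fully open they stand 13 mm farther back than shut.
Start: joints at [-1.47, 0.313, 0.046, 1.304, 0, 1.431], TCP at [0.137, -0.558, 0.231] pointing down, gripper open.
Joint ranges: [-2.76, 2.76], [-0.86, 1.69], [-1.03, 1.26], [-2.2, 2.34], [-1.47, 1.5], [-3.14, 3.14]. Speed limits (rad/s): [2.57, 2.57, 3.14, 3.14, 3.14, 3.14].

INTERFACE

Orientations are given as a unit quaternion [w, x, y, z].
In Python, from workcell import env, cams, ticket, spotter gives the robot as it stands.
- The arm moves only by the tool jog_arm, never from a script. Its argument "increments" is a list that holds one entry, the list of rows, each a list of 7 numbers: the shift along the tool's x, y, z in units of 0.25 m (1.0 is 0.25 m), then the turn, a rotation vector about the tool's x, y, z in units of 180 degrees (1.0 is 180 degrees), then the closure in counts, from 0 (fully open) to 255 (shut). A call has 1 to 20 rows; each row shifts and turns the commanded pose from where the row before left it, along the tool's axes as they then stand; what a row does not reach is not made up. A row lasts 1/10 s, in which the tool goes at most 50 mm and 8.59 degrees, less where a joint would pass 70% of its speed; a pose out of reach is approached as far as the arm can. A call with a number of a shift or a turn outside -1 to 1 is refused whole. A call with a gripper value outside its range is refused whole. The fingers move at their own pace and stop on an object; "force" is the grip in N (left out, the last holds). Time passes only in rows, so rows that do not move let the fingers close. It gives the time, the measured TCP pose, the force, the opening and the grip force at its end, in the units of the state.
- env.get_state(): the state, without advancing time (a new reading comes with each control period).
- cams.read_camera(name): name is "scene" or "top" or "wrist"; returns a dict with "pixels" (420x560x3 uint8, red, green, blue), "fx", "fy", "cx", "cy" (pixels), "k1" (the pictures are not rectified: a ray, as slopes to the right and down, at radius r is drawn at 1 + k1 r^2 times it, then the intrinsics apply), "xyz" and "attitude" of the camera in the world; the wrist camera has in their place "mount" (4x4, takes a point from camera to tool coordinates, whose origin is the TCP and whose axes are the flange's). Camera axes: x right, y down, z forward; pixel columns grow to the right and rows downward; lengths in m; the calibration is good to about 2 mm. A picture is of the moment at which its call begins: read the wrist's pose just before it. There is no depth.
- ticket.hand_in(): hands the job in; it is judged then, once.
Trained networks look in the newest picture that a camera, given by its name, has taken for a name from the list of things; names that differ only in an ending like _2 or _b are one class to them, and where a whole thing is asked for, a point or a joint stands for the part that bears it (a point fixed in the world has none). Each returns a list of dicts, best first, with "conf" (0 to 1); they miss things now and then, are a little off and sometimes report something else, mostly with a low value. They report only what shows in the picture. A call takes as long as a camera call. They do not tell look-alikes from the thing itself.
- spotter.find_in(target, camera): "uv" ([column, row] in pixels, amid what is visible of it).
- spotter.cut_out(target, camera): "region" (420x560 bool, what is visible of it) and "uv" ([column, row] in pixels, amid what is visible of it).
- spotter.landmark_of(target, camera): "uv" ([column, row] in pixels: a listed point, or the origin of a listed thing).
The state is a dict: "clock": time; "joint_pos": joint angles; "qvel": joint speeds; "tau": joint torques, N m; "tcp_pos": TCP position; "orientation": TCP orientation; "wrist_force": force on the tool from outside, world axes, zero at the start; "ft_torque": the same for the moment, N m; "finger_gap": finger opening in m; "grip_force": force on a finger pad.
Only numpy, scipy, OpenCV 4.12 (cv2) and the standard library are available. Lean on these libraries where they do the work, as an engineer would, in place of code of your own. Each camera call takes 0.05 s, during which the arm holds its last target. There are 200 camera calls.

TASK

Pair the peach mouse with its receiver using light fingertip presses, each all the way down and let up again before the next: press the blue button on the grey receiver, then click the mouse's left button, then press the green key on the white confirm pad. Do not press the red button, do not pick the mouse up or shove it out of its place, and leave everything else on the desk where it stands.

Things in the scene. Friction and masses are not known exactly. Their poses are not given: they have to be found in the camera images.
- receiver_top (a point): Centre of the top of the BLUE round button (42 mm across) on the receiver, 40 mm above the desk when up. z up.
- receiver_button (a joint): Blue button travel in m: 0 up, 0.006 fully down; it counts as pressed from 0.004. Sprung: starts to give at 1.5 N, fully down at 4.5 N, comes back up by itself.
- receiver: The mouse's receiver: grey square box 84 x 84 x 28 mm with a round blue button in the middle of its top and a small dongle in its far side. Its origin is at the centre of its underside on the desk; yaw varies. It is fixed to the desk. 
- confirm_top (a point): Centre of the top of the GREEN square key (42 x 42 mm) on the confirm pad, 40 mm above the desk when up. z up.
- confirm_button (a joint): Green key travel in m: 0 up, 0.006 fully down; it counts as pressed from 0.004. Sprung: starts to give at 1.5 N, fully down at 4.5 N, comes back up by itself.
- confirm: The confirm pad: white square box 84 x 84 x 28 mm with a square green key in the middle of its top. Its origin is at the centre of its underside on the desk; yaw varies. It is fixed to the desk. 
- power_top (a point): Centre of the top of the RED round button (42 mm across) on the power hub, 40 mm above the desk when up. Not to be pressed.
- power_button (a joint): Red button travel in m: 0 up, 0.006 fully down; pressing it cuts the power. Same spring as the others.
- power: The power hub: black square box 84 x 84 x 28 mm with a round red button in the middle of its top. Its origin is at the centre of its underside on the desk; yaw varies. It is fixed to the desk. The three boxes can stand in any of three places.
- mouse: Peach-coloured computer mouse, loose, 126 long x 72 wide x 38 mm high, about 130 g. Origin at the centre of its underside; its x axis points to its nose (the end with the two paler buttons and the black scroll wheel, away from the robot), y to its left, z up. The smooth rounded back, 38 mm high, covers its rear from 61 mm behind the origin to 13 mm ahead of it.
- mouse_left_top (a point): Centre of the top of the mouse's LEFT button: 35 mm ahead of the mouse's origin and 19 mm to its left (y), 34 mm above the desk when up. The button is 50 mm long (along the mouse) by 28 mm wide; the right button, which does not move, is its mirror image with its top at the same height, 10 mm away. Axes as the mouse's.
- mouse_left (a joint): Left mouse button travel in m: 0 up, 0.005 fully down; it counts as clicked from 0.003. Sprung: starts to give at 1.3 N, fully down at 3.5 N, comes back up by itself.
- mug: White mug, 80 mm across, 85 mm high, loose. Origin at the centre of its underside. Bystander.
- earbuds: White earbud case, 48 x 62 x 26 mm, loose. Origin at the centre of its underside. Bystander.
- glue: Yellow glue stick standing upright, 26 mm across, 70 mm high, loose. Origin at the centre of its underside. Bystander.
- drink: Clear bottle with yellow label and cap, 64 mm across, 200 mm high, loose. Origin at the centre of its underside. Bystander.
- tissues: White box, 110 x 160 x 70 mm, loose. Origin at the centre of its underside. Bystander.
- marker: Orange marker lying on the desk, 120 x 17 x 15 mm, loose. Origin at the centre of its underside. Bystander.
Mind the look-alikes: they are no part of the job. Leave any pink or yellow look-alike of the confirm alone.

How it is judged:
By the outcome, as a careful person would: the job done as asked, in the order asked, and still so for the second after the job is handed in, with the robot touching nothing.
It also fails if it takes over 45 s, if anything falls off the work surface, if the arm or the gripper's body presses on something with over 40 N, if the wrist force passes 120 N, or if a joint passes its speed limit or range.

## Working session

There is one attempt and no reset: what is moved stays moved. The work goes in short steps, Python scripts to look and compute and a tool call to move; the robot and the scene stay as the last step left them, time stands still between calls to the robot, and variables do not carry over. Pictures are saved under pics/ and viewed, at most 10 in all, crops included, and the job is handed in when it is done.

Besides the shell and the picture viewer there is one more tool, called after "Emit:" as name(argument=value, ...), one argument or row to a line, values as JSON. jog_arm: Moves the arm, as the interface text tells. Shifts and turns lie within -1 to 1; 1 stands for 0.25 m of shift or 180 degrees of turn. Its arguments: {"type":"object","properties":{"increments":{"type":"array"},"force":{"type":"number"}},"required":["increments"]}

```bash
mkdir -p pics; cat > h.py <<'E'
import numpy as np, cv2
from scipy.spatial.transform import Rotation as R
from workcell import env, cams, ticket, spotter
def rot(a):
    a=np.array(a,float)
    return a if a.shape==(3,3) else R.from_quat(a,scalar_first=True).as_matrix()
def shot(name,out=None):
    s=env.get_state(); c=cams.read_camera(name)
    if name=="wrist":
        M=np.array(c["mount"]); T=np.eye(4); T[:3,:3]=rot(s["orientation"]); T[:3,3]=s["tcp_pos"]; W=T@M
        c["P"],c["A"]=W[:3,3],W[:3,:3]
    else: c["P"],c["A"]=np.array(c["xyz"]),rot(c["attitude"])
    if out: cv2.imwrite("pics/"+out,c["pixels"][:,:,::-1])
    return c
def at(c,uv,z):
    K=np.array([[c["fx"],0,c["cx"]],[0,c["fy"],c["cy"]],[0,0,1]])
    p=cv2.undistortPoints(np.array([[uv]],float),K,np.array([c["k1"],0,0,0,0.]))[0,0]
    d=c["A"]@np.r_[p,1]; return c["P"]+d*(z-c["P"][2])/d[2]
E
python3 - <<'E'
from h import *
s=env.get_state(); print({k:np.round(v,4) for k,v in s.items()})
for n in("scene","top"):
    c=shot(n,n+".png"); print(n,c["P"],c["A"].round(2).tolist(),c["k1"])
    for t,z in(("receiver_top",.04),("confirm_top",.04),("power_top",.04),("mouse_left_top",.034),("mouse",0),("mug",0),("drink",0),("glue",0),("tissues",0)):
        for d in spotter.landmark_of(t,n)[:4]: print(t,round(d["conf"],2),np.round(d["uv"]),at(c,d["uv"],z).round(3))
E
```

```text
{'clock': np.float64(0.0), 'joint_pos': array([-1.4696,  0.314 ,  0.045 ,  1.3036,  0.    ,  1.4312]), 'qvel': array([ 0.0011,  0.0005, -0.0012,  0.0006,  0.0005,  0.0003]), 'tau': array([-3.00000e-04, -4.80625e+01,  2.98533e+01,  1.93000e-02,
       -1.00000e-04, -0.00000e+00]), 'tcp_pos': array([ 0.1371, -0.5579,  0.2304]), 'orientation': array([-9.000e-04,  9.928e-01,  1.201e-01,  0.000e+00]), 'wrist_force': array([ 0.0427, -1.0011, -0.1794]), 'ft_torque': array([0.0005, 0.0433, 0.0436]), 'grip_force': np.float64(0.0), 'finger_gap': np.float64(0.0853)}
scene [ 0.86344204 -0.58556524  0.91571974] [[0.88, 0.37, -0.29], [0.47, -0.7, 0.53], [-0.0, -0.61, -0.79]] -0.017845300828169226
receiver_top 0.51 [315. 229.] [ 0.652 -0.012  0.04 ]
confirm_top 0.7 [258. 102.] [0.258 0.369 0.04 ]
confirm_top 0.68 [195. 263.] [ 0.435 -0.244  0.04 ]
confirm_top 0.67 [281. 145.] [0.425 0.221 0.04 ]
confirm_top 0.51 [323. 166.] [0.576 0.203 0.04 ]
power_top 0.69 [248. 290.] [ 0.587 -0.246  0.04 ]
mouse_left_top 0.44 [249. 212.] [ 0.47  -0.044  0.034]
mouse 0.82 [232. 222.] [ 0.43  -0.074  0.   ]
mug 0.
[... 199 characters left out ...]
.69139392] [[-0.01, -1.0, 0.06], [-1.0, 0.01, 0.0], [-0.0, -0.06, -1.0]] -0.10120405744951683
receiver_top 0.52 [286. 171.] [0.643 0.    0.04 ]
confirm_top 0.72 [171. 290.] [0.256 0.374 0.04 ]
confirm_top 0.71 [218. 237.] [0.429 0.222 0.04 ]
confirm_top 0.7 [225. 195.] [0.567 0.2   0.04 ]
power_top 0.42 [364. 186.] [ 0.591 -0.255  0.04 ]
mouse_left_top 0.72 [304. 225.] [ 0.467 -0.056  0.034]
mouse 0.61 [179. 163.] [0.68 0.36 0.  ]
mouse 0.55 [302. 237.] [ 0.427 -0.052  0.   ]
mug 0.65 [172. 243.] [0.41  0.382 0.   ]
drink 0.58 [178. 162.] [0.682 0.365 0.   ]
drink 0.18 [304. 224.] [ 0.471 -0.058  0.   ]
glue 0.48 [239. 144.] [0.741 0.158 0.   ]
tissues 0.67 [413. 169.] [ 0.652 -0.426  0.   ]
```

View pics/top.png

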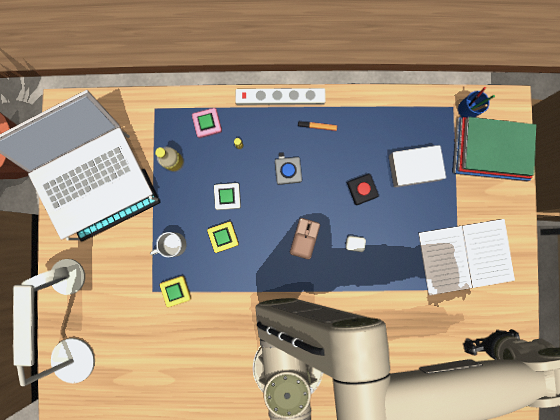

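View pics/scene.png

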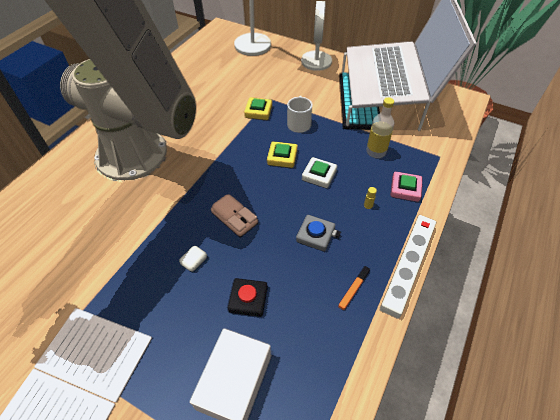

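The white confirm pad is at top px (226,195), the grey receiver with the blue button at (288,170), and the red hub at (363,188). The mouse is at (304,238), its nose pointing away and slightly right. The yellow and pink pads are look-alikes. I'll turn the tool so its narrow side lies across the mouse button, shut the fingers, and move towards the receiver.

Emit:
jog_arm(
  increments=[
    [[0, 0, 0, 0, 0, -0.0426, 255], [0, 0, 0, 0, 0, -0.0426, 255], [0, 0, 0, 0, 0, -0.0426, 255], [0, 0, 0, 0, 0, -0.0426, 255], [0, 0, 0, 0, 0, -0.0426, 255], [0, 0, 0, 0, 0, -0.0426, 255], [0, 0, 0, 0, 0, -0.0426, 255], [0, 0, 0, 0, 0, -0.0426, 255]],
  ],
  force=20,
)

```text
clock: 1.8
tcp_pos: [0.1371, -0.5584, 0.2313]
orientation: [0.0, 0.791, 0.612, -0.0]
wrist_force: [0.4, 0.1, -1.1]
finger_gap: 0.0003
grip_force: 0.0
```

Emit:
jog_arm(
  increments=[
    [[0.1475, 0.0764, 0, 0, 0, 0, 255], [0.1475, 0.0764, 0, 0, 0, 0, 255], [0.1475, 0.0764, 0, 0, 0, 0, 255], [0.1475, 0.0764, 0, 0, 0, 0, 255], [0.1475, 0.0764, 0, 0, 0, 0, 255], [0.1475, 0.0764, 0, 0, 0, 0, 255], [0.1475, 0.0764, 0, 0, 0, 0, 255], [0.1475, 0.0764, 0, 0, 0, 0, 255], [0.1475, 0.0764, 0, 0, 0, 0, 255], [0.1475, 0.0764, 0, 0, 0, 0, 255], [0.1475, 0.0764, 0, 0, 0, 0, 255], [0.1475, 0.0764, 0, 0, 0, 0, 255], [0.1475, 0.0764, 0, 0, 0, 0, 255], [0.1475, 0.0764, 0, 0, 0, 0, 255], [0.1475, 0.0764, 0, 0, 0, 0, 255], [0.1475, 0.0764, 0, 0, 0, 0, 255], [0, 0, 0, 0, 0, 0, 255], [0, 0, 0, 0, 0, 0, 255]],
  ],
)

```text
clock: 3.6
tcp_pos: [0.584, -0.0657, 0.2308]
orientation: [-0.0, 0.792, 0.611, -0.0]
wrist_force: [-0.4, -1.0, 0.4]
finger_gap: 0.0001
grip_force: 0.0
```

```bash
cat > look.py <<'E'
from h import *
import sys
s=env.get_state(); print(s["clock"],s["tcp_pos"].round(4),rot(s["orientation"]).round(4).tolist(),s["joint_pos"].round(2),s["wrist_force"].round(2),s["finger_gap"])
c=shot("wrist",sys.argv[1]); print(c["P"].round(3))
for t,z in(("receiver_top",.04),("confirm_top",.04),("power_top",.04),("mouse_left_top",.034),("mouse",0)):
    for d in spotter.landmark_of(t,"wrist")[:4]: print(t,round(d["conf"],2),np.round(d["uv"]),at(c,d["uv"],z).round(4))
E
python3 look.py w1.png
```

```text
3.6 [ 0.584  -0.0657  0.2308] [[0.2543, 0.9671, -0.0009], [0.9671, -0.2543, -0.0002], [-0.0004, -0.0008, -1.0]] [-0.25  0.34  0.08  1.31 -0.    1.58] [-0.38 -0.95  0.42] 0.00011075231869996735
[0.603 0.008 0.374]
receiver_top 0.85 [323. 113.] [ 0.6477 -0.0052  0.04  ]
power_top 0.75 [156. 199.] [ 0.4481 -0.0479  0.04  ]
mouse_left_top 0.56 [172. 195.] [ 0.4646 -0.0488  0.034 ]
mouse 0.35 [315. 298.] [ 0.5909 -0.2444  0.    ]
```

View pics/w1.png

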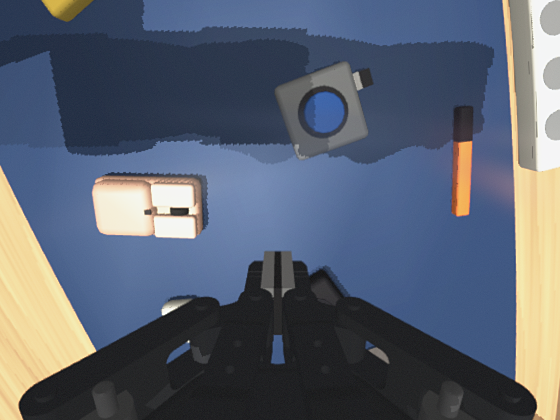

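The blue button is at px (324,112). The mouse's nose points right in this view, and its left button is the upper one at (175,195). The mouse lies nearly along the tool axes. Next I'll move over the blue button.

Emit:
jog_arm(
  increments=[
    [[0.1, 0.063, 0, 0, 0, 0, 255], [0.1, 0.063, 0.1, 0, 0, 0, 255], [0.1, 0.062, 0.12, 0, 0, 0, 255], [0, 0, 0.17, 0, 0, 0, 255], [0, 0, 0.17, 0, 0, 0, 255], [0, 0, 0.15, 0, 0, 0, 255], [0, 0, 0, 0, 0, 0, 255], [0, 0, 0, 0, 0, 0, 255]],
  ],
)

```text
clock: 4.7
tcp_pos: [0.648, -0.0067, 0.0541]
orientation: [-0.0, 0.793, 0.609, -0.0]
wrist_force: [0.4, -0.1, 0.4]
finger_gap: -0.0003
grip_force: 0.0
```

```bash
python3 look.py w2.png
```

```text
4.7 [ 0.648  -0.0067  0.0541] [[0.2574, 0.9663, -0.0013], [0.9663, -0.2574, 0.0001], [-0.0003, -0.0013, -1.0]] [-0.13  0.55 -0.03  0.99 -0.    1.7 ] [ 0.45 -0.06  0.41] -0.000339524655268506
[0.667 0.067 0.197]
receiver_top 0.75 [279. 253.] [ 0.6486 -0.0055  0.04  ]
mouse_left_top 0.63 [ 36. 365.] [ 0.4642 -0.049   0.034 ]
mouse_left_top 0.59 [509. 299.] [ 0.7789 -0.0772  0.034 ]
mouse 0.63 [ 34. 348.] [ 0.4294 -0.0569  0.    ]
```

View pics/w2.png

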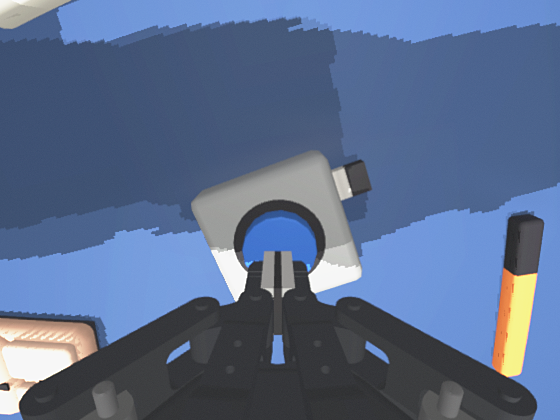

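The fingertip is centred over the blue button at px (280,250). Pressing now.

Emit:
jog_arm(
  increments=[
    [[0, 0, 0.04, 0, 0, 0, 255], [0, 0, 0.02, 0, 0, 0, 255], [0, 0, 0.01, 0, 0, 0, 255], [0, 0, 0.01, 0, 0, 0, 255], [0, 0, 0, 0, 0, 0, 255], [0, 0, 0, 0, 0, 0, 255]],
  ],
)

```text
clock: 5.6
tcp_pos: [0.6485, -0.0061, 0.0342]
orientation: [0.0, 0.793, 0.61, 0.0]
wrist_force: [-0.8, -0.5, 4.4]
finger_gap: 0.0
grip_force: 2.2
```

Emit:
jog_arm(
  increments=[
    [[0, 0, 0.004, 0, 0, 0, 255], [0, 0, 0, 0, 0, 0, 255], [0, 0, 0, 0, 0, 0, 255]],
  ],
)

```text
clock: 5.9
tcp_pos: [0.6486, -0.0061, 0.034]
orientation: [0.0, 0.793, 0.61, 0.0]
wrist_force: [-3.2, 0.4, 10.3]
finger_gap: 0.0002
grip_force: 5.0
```

Bottomed at 10 N. Lifting, then moving over the mouse's left button for a close look.

Emit:
jog_arm(
  increments=[
    [[0, 0, -0.04, 0, 0, 0, 255], [0, 0, -0.12, 0, 0, 0, 255], [0, 0, -0.12, 0, 0, 0, 255], [-0.071, -0.132, 0, 0, 0, 0, 255], [-0.071, -0.132, 0, 0, 0, 0, 255], [-0.071, -0.132, 0, 0, 0, 0, 255], [-0.071, -0.132, 0, 0, 0, 0, 255], [-0.071, -0.133, 0, 0, 0, 0, 255], [0, 0, 0.1, 0, 0, 0, 255], [0, 0, 0.08, 0, 0, 0, 255], [0, 0, 0, 0, 0, 0, 255], [0, 0, 0, 0, 0, 0, 255]],
  ],
)

```text
clock: 7.1
tcp_pos: [0.4656, -0.0494, 0.0578]
orientation: [-0.001, 0.793, 0.61, -0.0]
wrist_force: [-0.4, -1.1, 0.4]
finger_gap: 0.0001
grip_force: 0.0
```

```bash
python3 look.py w3.png
```

```text
7.1 [ 0.4656 -0.0494  0.0578] [[0.2564, 0.9666, -0.0013], [0.9666, -0.2564, 0.0003], [-0.0, -0.0014, -1.0]] [-0.28  0.24 -0.51  0.82 -0.    1.55] [-0.4  -1.11  0.41] 0.00012848073237269243
[0.485 0.024 0.201]
mouse_left_top 0.68 [542.  93.] [ 6.218e-01 -3.000e-04  3.400e-02]
mouse_left_top 0.62 [278. 251.] [ 0.4647 -0.0513  0.034 ]
mouse 0.98 [227. 249.] [ 0.4267 -0.056   0.    ]
```

View pics/w3.png

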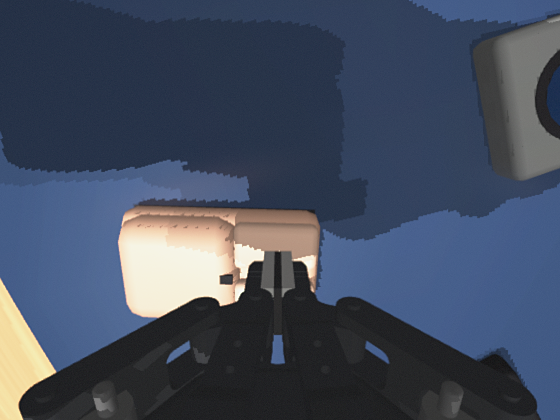

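The mouse spans columns 120-322. Its left button runs from column 235 to 320, with the fingertip above it at (278,252). I'll nudge 2 mm left and forward, then click.

Emit:
jog_arm(
  increments=[
    [[0.008, 0.008, 0.04, 0, 0, 0, 255], [0, 0, 0.04, 0, 0, 0, 255], [0, 0, 0.016, 0, 0, 0, 255], [0, 0, 0.01, 0, 0, 0, 255], [0, 0, 0.01, 0, 0, 0, 255], [0, 0, 0, 0, 0, 0, 255], [0, 0, 0, 0, 0, 0, 255]],
  ],
)

```text
clock: 8.1
tcp_pos: [0.4679, -0.0478, 0.029]
orientation: [-0.0, 0.793, 0.61, -0.0]
wrist_force: [-2.9, 1.3, 6.1]
finger_gap: 0.0002
grip_force: 2.8
```

Bottomed at z=0.029 with 6 N. Lifting and moving towards the white pad.

Emit:
jog_arm(
  increments=[
    [[0, 0, -0.04, 0, 0, 0, 255], [0, 0, -0.15, 0, 0, 0, 255], [0, 0, -0.17, 0, 0, 0, 255], [0.15, 0.02, 0, 0, 0, 0, 255], [0.15, 0.02, 0, 0, 0, 0, 255], [0.15, 0.02, 0, 0, 0, 0, 255], [0.15, 0.02, 0, 0, 0, 0, 255], [0.15, 0.02, 0, 0, 0, 0, 255], [0.15, 0.02, 0, 0, 0, 0, 255], [0.14, 0.02, 0, 0, 0, 0, 255], [0, 0, 0, 0, 0, 0, 255], [0, 0, 0, 0, 0, 0, 255]],
  ],
)

```text
clock: 9.3
tcp_pos: [0.5688, 0.1947, 0.1187]
orientation: [0.0, 0.792, 0.61, -0.0]
wrist_force: [0.2, -0.9, -0.4]
finger_gap: 0.0001
grip_force: 0.0
```

```bash
python3 look.py w4.png
```

```text
9.3 [0.5688 0.1947 0.1187] [[0.2549, 0.967, -0.0004], [0.967, -0.2549, -0.0007], [-0.0007, -0.0002, -1.0]] [ 0.2   0.42 -0.08  1.07 -0.    2.03] [ 0.16 -0.89 -0.41] 0.00014970929425138247
[0.588 0.269 0.262]
confirm_top 0.89 [102. 242.] [0.4303 0.209  0.04  ]
confirm_top 0.84 [272. 216.] [0.5647 0.197  0.04  ]
mouse_left_top 0.69 [536. 393.] [ 0.7733 -0.0573  0.034 ]
```

View pics/w4.png

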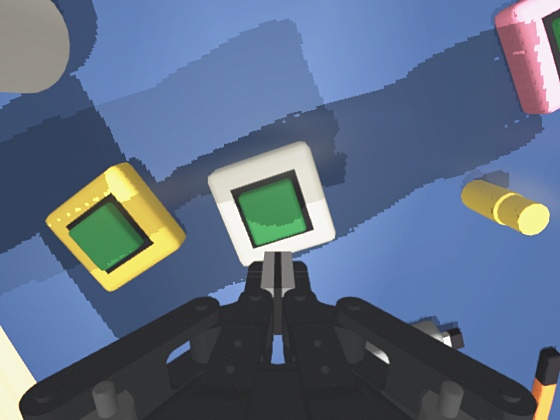

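The white pad's green key is centred at (272,213), between the yellow pad at left and the pink one at upper right. Small correction, then press.

Emit:
jog_arm(
  increments=[
    [[0.006, -0.018, 0.1, 0, 0, 0, 255], [0, 0, 0.12, 0, 0, 0, 255], [0, 0, 0.06, 0, 0, 0, 255], [0, 0, 0.03, 0, 0, 0, 255], [0, 0, 0.015, 0, 0, 0, 255], [0, 0, 0.01, 0, 0, 0, 255], [0, 0, 0.006, 0, 0, 0, 255], [0, 0, 0, 0, 0, 0, 255], [0, 0, 0, 0, 0, 0, 255]],
  ],
)

```text
clock: 10.5
tcp_pos: [0.5653, 0.1966, 0.0343]
orientation: [0.0, 0.793, 0.61, 0.0]
wrist_force: [-2.8, -2.3, 5.1]
finger_gap: 0.0001
grip_force: 2.2
```

Near the bottom at 5 N, so I'll press slightly further, then lift clear.

Emit:
jog_arm(
  increments=[
    [[0, 0, 0.003, 0, 0, 0, 255], [0, 0, 0, 0, 0, 0, 255], [0, 0, 0, 0, 0, 0, 255]],
  ],
)

```text
clock: 10.8
tcp_pos: [0.5654, 0.1966, 0.034]
orientation: [0.001, 0.793, 0.61, 0.0]
wrist_force: [-3.2, -2.9, 9.6]
finger_gap: 0.0003
grip_force: 4.7
```

Emit:
jog_arm(
  increments=[
    [[0, 0, -0.04, 0, 0, 0, 255], [0, 0, -0.15, 0, 0, 0, 255], [0, 0, -0.17, 0, 0, 0, 255], [0, 0, -0.17, 0, 0, 0, 255], [0, 0, 0, 0, 0, 0, 255], [0, 0, 0, 0, 0, 0, 255], [0, 0, 0, 0, 0, 0, 255]],
  ],
)

```text
clock: 11.5
tcp_pos: [0.5645, 0.1969, 0.1643]
orientation: [-0.0, 0.793, 0.61, -0.0]
wrist_force: [0.1, -0.4, -0.1]
finger_gap: 0.0002
grip_force: 0.0
```

```bash
python3 - <<'E'
from h import *
c=shot("top")
a=cv2.imread("pics/top.png")[:,:,::-1]
for t in("mouse","mouse_left_top"): print(t,[(round(d["conf"],2),np.round(d["uv"])) for d in spotter.landmark_of(t,"top")])
cv2.imwrite("pics/end.png",cv2.resize(c["pixels"][90:300,130:460,::-1],None,fx=2,fy=2))
E
```

```text
mouse [(0.82, array([303., 237.]))]
mouse_left_top [(0.6, array([302., 226.]))]
```

View pics/end.png

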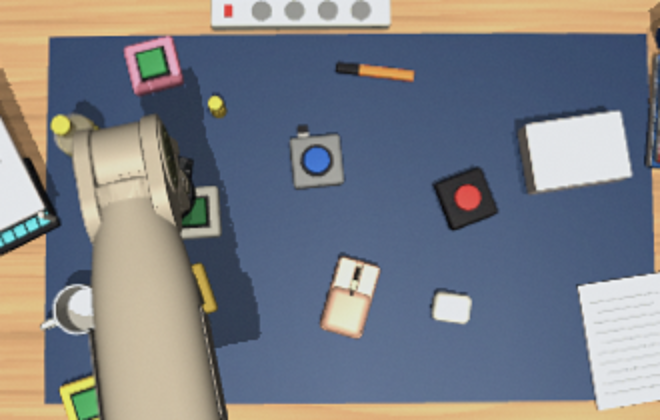

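The mouse is still in its place at crop px (350,297), the other things visible stand where they were, and the arm touches nothing. Handing in.

```bash
python3 -c "
from workcell import ticket
print(ticket.hand_in())"
```

```text
the job is handed in; nothing more can be done
None
```

I pressed the blue receiver button, the mouse's left button and the green key on the white pad in that order, each fully down and released. The red button was not touched, the mouse did not move, and the job was handed in after about 12 s of robot time; no verdict came back.

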